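Sort the sample containers into their bays

ROBOT

A 6-joint arm with a two-finger parallel gripper is mounted at the origin on the work surface. World frame = base frame: x ahead of the robot, y to its left, z up, the work surface at z = 0. Lengths are in m, angles in rad, forces in N, time in s.
With the tool pointing down it reaches from about 0.35 to 0.775 m from the base axis. Payload 5.5 kg.
Tool frame: the origin (TCP) lies on the centre line of the jaws, within the pads' length; the fingertips stand 11 mm ahead of it and the grasp point (between the pads) lies 8 mm behind it; z points along the fingers, y is the line along which they close (so a half turn about z gives the same grasp; the last joint's range is limited). The gripper opens to 85 mm and grips with 20 to 120 N. Pads are 22 mm wide; open, the fingers measure 114 mm over their backs; the gripper's body (76 mm by 85 mm) begins 54 mm behind the grasp point. The pads swing forward as they close: fully open they stand 13 mm farther back than shut.
Start: joints at [0.984, 0.313, 0.046, 1.304, 0, 1.431], TCP at [0.248, 0.519, 0.242] pointing down, gripper open.
Joint ranges: [-2.76, 2.76], [-0.86, 1.69], [-1.03, 1.26], [-2.2, 2.34], [-1.47, 1.5], [-3.14, 3.14]. Speed limits (rad/s): [2.57, 2.57, 3.14, 3.14, 3.14, 3.14].

INTERFACE

Orientations are given as a unit quaternion [w, x, y, z].
In Python, from workcell import env, viewer, order, models gives the robot as it stands.
- The arm moves only by the tool drive_tool, never from a script. Its argument "series" is a list that holds one entry, the list of rows, each a list of 6 numbers: the shift along the tool's x, y, z each as a share of 120 mm, from -1 to 1, then the turn, a rotation vector about the tool's x, y, z each as a share of 180 degrees, from -1 to 1. A call has 1 to 20 rows; each row shifts and turns the commanded pose from where the row before left it, along the tool's axes as they then stand; what a row does not reach is not made up. A row lasts 1/8 s, in which the tool goes at most 62.5 mm and 10.7 degrees, less where a joint would pass 70% of its speed; a pose out of reach is approached as far as the arm can. A call with a number of a shift or a turn outside -1 to 1 is refused whole. A call with a gripper value outside its range is refused whole. "jaw" is the opening, from -1 (shut) to 1 (fully open), set as the call begins (left out, the last holds). The fingers move at their own pace and stop on an object; "grip_force" is the grip in N (left out, the last holds). Time passes only in rows, so rows that do not move let the fingers close. It gives the time, the measured TCP pose, the force, the opening and the grip force at its end, in the units of the state.
- env.get_state(): the state, without advancing time (a new reading comes with each control period).
- viewer.read_camera(name): name is "scene" or "top" or "wrist"; returns the picture (384x512x3 uint8, red, green, blue); there is no depth.
- viewer.camera_info(name): a dict with "intrinsics" (3x3 intrinsics, pixels), "R" (3x3) and "t" (3): a world point X has camera coordinates R X + t; the wrist camera has in their place "T_tool_cam" (4x4, takes a point from camera to tool coordinates, whose origin is the TCP and whose axes are the flange's). Camera axes: x right, y down, z forward; pixel columns grow to the right and rows downward; lengths in m; the calibration is good to about 2 mm. A picture is of the moment at which its call begins: read the wrist's pose just before it. camera_info takes no time and is no camera call.
- order.hand_in(): hands the job in; it is judged then, once.
Trained networks look in the newest picture that a camera, given by its name, has taken for a name from the list of things; names that differ only in an ending like _2 or _b are one class to them, and where a whole thing is asked for, a point or a joint stands for the part that bears it (a point fixed in the world has none). Each returns a list of dicts, best first, with "score" (0 to 1); they miss things now and then, are a little off and sometimes report something else, mostly with a low value. They report only what shows in the picture. A call takes as long as a camera call. They do not tell look-alikes from the thing itself.
- models.silhouettes(label, camera): "region" (384x512 bool, what is visible of it) and "location" ([column, row] in pixels, amid what is visible of it).
The state is a dict: "clock": time; "joint_pos": joint angles; "qvel": joint speeds; "tau": joint torques, N m; "tcp_pos": TCP position; "orientation": TCP orientation; "wrist_force": force on the tool from outside, world axes, zero at the start; "ft_torque": the same for the moment, N m; "finger_gap": finger opening in m; "grip_force": force on a finger pad.
Only numpy, scipy, OpenCV 4.12 (cv2) and the standard library are available. Lean on these libraries where they do the work, as an engineer would, in place of code of your own. Each camera call takes 0.05 s, during which the arm holds its last target. There are 200 camera calls.

TASK

A round sample tub and a square freezer box stand in the middle of the bench. Slide each one along the bench, gently and without lifting or tipping it, until it is fully inside the blue open-fronted bay that has a container of the same shape parked in the closed pocket behind it. Leave the parked containers and everything else on the bench where they are.

Things in the scene. Friction and masses are not known exactly. Their poses are not given: they have to be found in the camera images.
- tub: the round tub to sort: closed white plastic with a small tan label on its flat lid, 92 mm diameter, 40 mm high, about 0.16 kg, too wide to grasp; origin at the centre of its underside, z up
- freezer_box: the square freezer box to sort: closed white plastic with a small tan label on its flat lid, 92 x 92 mm, 45 mm high, about 0.18 kg, too wide to grasp; origin at the centre of its underside, z up, x and y square to its sides
- left_bay: fixed blue corral, walls 30 mm high, 6 mm thick: open-fronted bay 240 mm wide (its y), 130 mm deep (its x), and a closed 110 mm deep pocket behind its back wall. No floor step. Origin at bench level, middle of the open bay; +x points in: mouth line at x = -65 mm, back wall face at +65 mm. The mouth faces the middle of the bench. This one is on the robot's left (+y).
- right_bay: fixed blue corral, walls 30 mm high, 6 mm thick: open-fronted bay 240 mm wide (its y), 130 mm deep (its x), and a closed 110 mm deep pocket behind its back wall. No floor step. Origin at bench level, middle of the open bay; +x points in: mouth line at x = -65 mm, back wall face at +65 mm. The mouth faces the middle of the bench. This one is on the robot's right (-y).
- parked_tub: a tub like the one to sort, standing in the closed pocket behind one of the bays (left or right varies): the tub belongs in that bay; origin at the centre of its underside
- parked_box: a freezer box like the one to sort, standing in the pocket behind the other bay: the freezer box belongs in that bay; origin at the centre of its underside
- tip_box: bystander: orange and grey pipette-tip box, 86 x 126 x 61 mm, beyond the work; origin at the centre of its underside
- reagent_bottle: bystander: jar, 72 mm diameter, 130 mm high, beyond the work; origin at the centre of its underside
- pipette: bystander: white pipette lying on the bench along y, to the robot's left, nearer to it than the left bay, 240 mm long, 24 mm high; origin at bench level near its middle
Not all that is in view belongs to the job. Leave any black or red look-alike of the freezer_box alone. Leave any turquoise look-alike of the tub alone.

How it is judged:
By the outcome, as a careful person would: the job done as asked, in the order asked, and still so for the second after the job is handed in, with the robot touching nothing.
It also fails if it takes over 48 s, if anything falls off the work surface, if the arm or the gripper's body presses on something with over 40 N, if the wrist force passes 120 N, or if a joint passes its speed limit or range.

## Working session

There is one attempt and no reset: what is moved stays moved. The work goes in short steps, Python scripts to look and compute and a tool call to move; the robot and the scene stay as the last step left them, time stands still between calls to the robot, and variables do not carry over. Pictures are saved under pics/ and viewed, at most 10 in all, crops included, and the job is handed in when it is done.

Besides the shell and the picture viewer there is one more tool, called after "Request:" by a JSON object that holds its "method" and its "body". drive_tool: Moves the arm, as the interface text tells. Its arguments: {"type":"object","properties":{"series":{"type":"array"},"jaw":{"type":"number"},"grip_force":{"type":"number"}},"required":["series"]}

```bash
mkdir -p pics
python3 - <<'E'
from workcell import env, viewer, order, models
import cv2,numpy as np
s=env.get_state(); print({k:np.round(v,3).tolist() for k,v in s.items()})
for c in ("top","scene"):
    im=viewer.read_camera(c); cv2.imwrite(f"pics/{c}0.png",im[:,:,::-1])
    i=viewer.camera_info(c); print(c,i)
    if c=="top":
        K=np.array(i["intrinsics"]);R=np.array(i["R"]);t=np.array(i["t"])
        def w(p,z):
            d=R.T@np.linalg.solve(K,[p[0],p[1],1]); o=-R.T@t
            return np.round(o+d*(z-o[2])/d[2],3)
        for n,h in (("tub",.04),("freezer_box",.045),("parked_tub",.04),("parked_box",.045),("left_bay",.03),("right_bay",.03)):
            for r in models.silhouettes(n,"top"):
                print(n,round(r["score"],2),np.round(r["location"],1),r["region"].sum(),w(r["location"],h))
E
```

```text
{'clock': 0.0, 'joint_pos': [0.984, 0.314, 0.045, 1.304, 0.0, 1.431], 'qvel': [0.001, -0.001, -0.0, 0.0, 0.002, 0.0], 'tau': [0.001, -48.063, 29.853, 0.019, -0.0, 0.0], 'tcp_pos': [0.248, 0.518, 0.241], 'orientation': [-0.0, 0.222, 0.975, -0.001], 'wrist_force': [-0.68, 1.149, 0.369], 'ft_torque': [-0.034, 0.017, 0.071], 'grip_force': 0.0, 'finger_gap': 0.085}
top {'intrinsics': array([[418.47071607,   0.        , 248.70903577],
       [  0.        , 418.47071607, 193.78047744],
       [  0.        ,   0.        ,   1.        ]]), 'R': array([[-0.01325516, -0.99985973,  0.01023863],
       [-0.98477515,  0.01127887, -0.17346671],
       [ 0.1733269 , -0.01238208, -0.98478651]]), 't': array([-0.00731815,  0.55413027,  1.25125652])}
tub 0.79 [257.6 216.3] 694 [ 0.484 -0.041  0.04 ]
tub 0.64 [224.9 260.6] 710 [0.35  0.061 0.04 ]
freezer_box 0.76 [285.9 270.5] 894 [ 0.318 -0.123  0.045]
freezer_box 0.71 [236.1 171.9] 937 [0.625 0.024 0.045]
freezer_box 0.63 [174.1 123.4] 935 [0.786 0.222 0.045]
parked_box 0.93 [366.1 187.7] 971 [ 0.57  -0.382  0.045]
left_bay 0.95 [148.9 203.4] 5850 [0.53  0.298 0.03 ]
right_bay 0.89 [337.6 204.9] 5560 [ 0.519 -0.293  0.03 ]
scene {'intrinsics': array([[424.92928692,   0.        , 264.10233382],
       [  0.        , 424.92928692, 195.53736094],
       [  0.        ,   0.        ,   1.        ]]), 'R': array([[ 0.10655775,  0.99415358, -0.01743863],
       [ 0.62218063, -0.08034807, -0.77873965],
       [-0.77558798,  0.07213077, -0.62710481]]), 't': array([-0.04741154, -0.33313415,  1.57066094])}
```

View pics/top0.png

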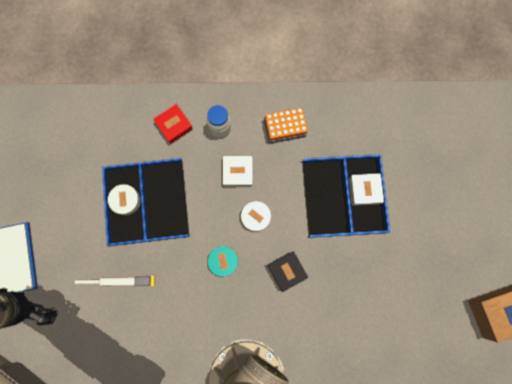

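View pics/scene0.png

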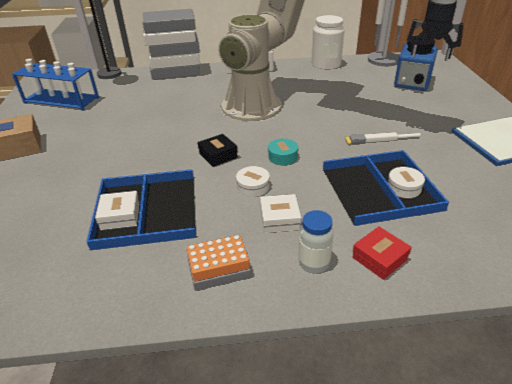

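The top view shows the white tub at (257,216) and the white box at (237,171). The round one is parked behind the left bay at (123,199) and the square one behind the right bay at (368,188). So the tub goes left and the box goes right. Next I measure the bays.

```bash
cat > h.py <<'E'
from workcell import env, viewer, order, models
import cv2,numpy as np
def top():
    im=viewer.read_camera("top"); i=viewer.camera_info("top")
    K,R,t=[np.array(i[k]) for k in("intrinsics","R","t")]
    def w(p,z):
        d=R.T@np.linalg.solve(K,[p[0],p[1],1]); o=-R.T@t
        return np.round(o+d*(z-o[2])/d[2],4)[:2]
    return im,w
def white(im,w):
    "white lids: pose on the table"
    hsv=cv2.cvtColor(im,cv2.COLOR_RGB2HSV)
    m=((hsv[...,1]<40)&(hsv[...,2]>205)).astype(np.uint8)
    c,_=cv2.findContours(m,cv2.RETR_EXTERNAL,cv2.CHAIN_APPROX_NONE)
    for k in c:
        if 300<cv2.contourArea(k)<1600:
            r=cv2.minAreaRect(k); q=np.array([w(p,.043) for p in cv2.boxPoints(r)])
            print("white",np.round(r[0],1),np.round(r[1],1),round(r[2],1),"area",cv2.contourArea(k),q.mean(0).round(4), "sides",np.linalg.norm(np.diff(q,axis=0),axis=1).round(3),"yaw",np.degrees(np.arctan2(*(q[1]-q[0])[::-1])).round(1))
E
python3 - <<'E'
from h import *
im,w=top(); white(im,w)
for n in("left_bay","right_bay"):
    b=models.silhouettes(n,"top")[0]["region"].astype(np.uint8)
    k=max(cv2.findContours(b,0,1)[0],key=cv2.contourArea)
    a=cv2.approxPolyDP(cv2.convexHull(k),6,True)[:,0]
    print(n,a.tolist(),[w(p,.03).tolist() for p in a])
for n in("reagent_bottle","tip_box"):
    r=models.silhouettes(n,"top"); print(n,[(w(x["location"],.06),round(x["score"],2)) for x in r])
E
```

```text
white [255.5 215.5] [28.3 28.3] 45.0 area 627.0 [ 0.4868 -0.0343] sides [0.088 0.088 0.088] yaw -45.4
white [122.  198.5] [27. 28.] 90.0 area 603.5 [0.5448 0.3792] sides [0.087 0.085 0.086] yaw -90.7
white [367.1 188. ] [28.8 28.4] 84.3 area 741.5 [ 0.5692 -0.3856] sides [0.09  0.092 0.089] yaw -84.8
white [237.  169.5] [27. 28.] 90.0 area 755.0 [0.6333 0.0216] sides [0.089 0.087 0.088] yaw -90.6
left_bay [[180, 159], [188, 234], [107, 244], [102, 168]] [[0.6725, 0.2034], [0.4331, 0.1751], [0.4055, 0.4234], [0.6456, 0.4501]]
right_bay [[380, 154], [389, 230], [309, 237], [302, 159]] [[0.6823, -0.4382], [0.4377, -0.4498], [0.4191, -0.1994], [0.6684, -0.1865]]
reagent_bottle []
tip_box [(array([ 0.7715, -0.1387]), 0.75), (array([0.5494, 0.3619]), 0.48)]
```

Request:
{"method": "drive_tool", "body": {"series": [[[0, 0, 0, 0, 0, 0.053], [0, 0, 0, 0, 0, 0.053], [0, 0, 0, 0, 0, 0.053], [0, 0, 0, 0, 0, 0.053], [0, 0, 0, 0, 0, 0.053], [0, 0, 0, 0, 0, 0.053], [0, 0, 0, 0, 0, 0.053], [0, 0, 0, 0, 0, 0.052]]], "jaw": 0.2}}

```text
clock: 1.65
tcp_pos: [0.2485, 0.5186, 0.2423]
orientation: [-0.0, 0.777, 0.629, 0.0]
wrist_force: [0.1, -0.4, 0.0]
finger_gap: 0.0514
grip_force: 0.0
```

```bash
cat > go.py <<'E'
import sys,numpy as np
from workcell import env
from scipy.spatial.transform import Rotation as Q
s=env.get_state(); R=Q.from_quat(np.roll(s["orientation"],-1))
d=R.inv().apply(np.array(eval(sys.argv[1]))-s["tcp_pos"])
print("t",s["clock"],"tcp",np.round(s["tcp_pos"],3),"toolx yaw",np.degrees(np.arctan2(*R.apply([1,0,0])[1::-1])).round(1),"units total",(d/.12).round(3),"j",np.round(s["joint_pos"],2),"gap",s["finger_gap"],"F",np.round(s["wrist_force"],1))
E
python3 go.py "[.469,-.114,.1]"
```

```text
t 1.65 tcp [0.248 0.519 0.242] toolx yaw 78.0 units total [-4.772  2.898  1.186] j [0.98 0.31 0.05 1.3  0.   2.77] gap 0.05140360003744465 F [ 0.1 -0.4  0. ]
```

Request:
{"method": "drive_tool", "body": {"series": [[[-0.34, 0.207, 0.04, 0, 0, 0], [-0.34, 0.207, 0.04, 0, 0, 0], [-0.34, 0.207, 0.04, 0, 0, 0], [-0.34, 0.207, 0.04, 0, 0, 0], [-0.34, 0.207, 0.04, 0, 0, 0], [-0.34, 0.207, 0.04, 0, 0, 0], [-0.34, 0.207, 0.04, 0, 0, 0], [-0.34, 0.207, 0.04, 0, 0, 0], [-0.34, 0.207, 0.04, 0, 0, 0], [-0.34, 0.207, 0.04, 0, 0, 0], [-0.34, 0.207, 0.04, 0, 0, 0], [-0.34, 0.207, 0.04, 0, 0, 0], [-0.34, 0.207, 0.04, 0, 0, 0], [-0.34, 0.207, 0.04, 0, 0, 0], [0, 0, 0.2, 0, 0, 0], [0, 0, 0.2, 0, 0, 0], [0, 0, 0.2, 0, 0, 0]]]}}

```text
clock: 3.78
tcp_pos: [0.4729, -0.1118, 0.1025]
orientation: [0.0, 0.776, 0.631, 0.0]
wrist_force: [0.2, 0.8, 0.2]
finger_gap: 0.0513
grip_force: 0.0
```

```bash
python3 go.py "[.469,-.114,.022]"
python3 - <<'E'
from h import *
cv2.imwrite("pics/a.png",cv2.resize(viewer.read_camera("scene")[100:300,100:450,::-1],None,fx=2,fy=2))
E
```

```text
t 3.775 tcp [ 0.473 -0.112  0.102] toolx yaw 78.2 units total [-0.025 -0.028  0.671] j [-0.4   0.23 -0.42  0.92  0.    1.38] gap 0.0513317835189589 F [0.2 0.8 0.2]
```

View pics/a.png

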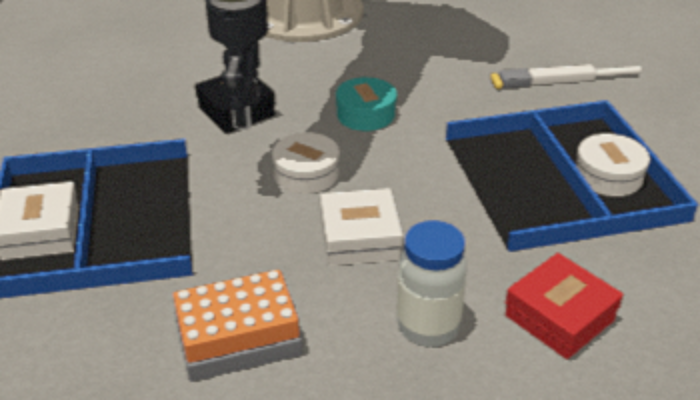

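The gripper hangs behind the tub and clear of the black box. I lower it and begin the push.

Request:
{"method": "drive_tool", "body": {"series": [[[-0.025, -0.028, 0.17, 0, 0, 0], [0, 0, 0.17, 0, 0, 0], [0, 0, 0.17, 0, 0, 0], [0, 0, 0.16, 0, 0, 0], [0, 0, 0, 0, 0, 0], [0.06, 0, 0, 0, 0, 0], [0.06, 0, 0, 0, 0, 0], [0.06, 0, 0, 0, 0, 0], [0.06, 0, 0, 0, 0, 0], [0.06, 0, 0, 0, 0, 0], [0.06, 0, 0, 0, 0, 0], [0.06, 0, 0, 0, 0, 0], [0.06, 0, 0, 0, 0, 0], [0.06, 0, 0, 0, 0, 0], [0.06, 0, 0, 0, 0, 0]]]}}

```text
clock: 5.7
tcp_pos: [0.4836, -0.0428, 0.0227]
orientation: [0.0, 0.776, 0.631, -0.0]
wrist_force: [0.1, -1.4, 1.8]
finger_gap: 0.0513
grip_force: 1.1
```

```bash
python3 go.py "[.535,.207,.022]"
python3 - <<'E'
from h import *
im,w=top(); white(im,w)
cv2.imwrite("pics/b.png",cv2.resize(im[130:290,90:400,::-1],None,fx=2.5,fy=2.5))
E
```

```text
t 5.7 tcp [ 0.484 -0.043  0.023] toolx yaw 78.3 units total [ 2.125 -0.004  0.006] j [-0.25  0.33 -0.52  0.72 -0.    1.52] gap 0.05125660865486507 F [ 0.1 -1.4  1.8]
white [122.  198.5] [27. 28.] 90.0 area 607.5 [0.5448 0.3792] sides [0.087 0.085 0.086] yaw -90.7
white [367.1 188.2] [28.4 28.9] 85.9 area 746.5 [ 0.5687 -0.3857] sides [0.092 0.09  0.091] yaw -86.4
white [237.  169.5] [27. 28.] 90.0 area 517.0 [0.6333 0.0216] sides [0.089 0.087 0.088] yaw -90.6
```

View pics/b.png

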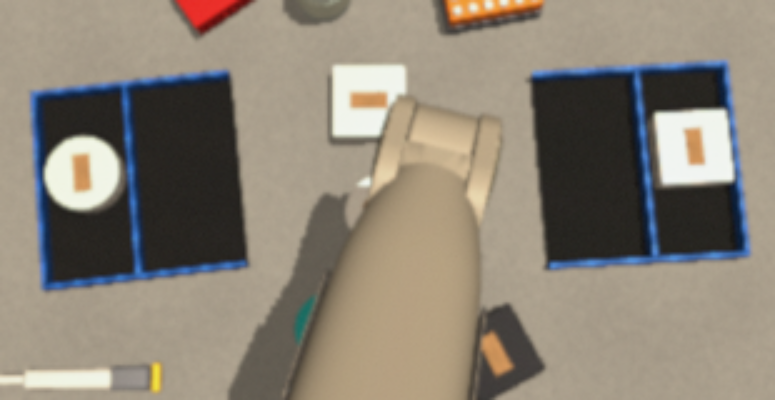

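The tub's rim shows at (355,195) in the crop, just ahead of the gripper, and the neighbours haven't moved. I keep pushing.

Request:
{"method": "drive_tool", "body": {"series": [[[0.06, 0, 0, 0, 0, 0], [0.06, 0, 0, 0, 0, 0], [0.06, 0, 0, 0, 0, 0], [0.06, 0, 0, 0, 0, 0], [0.06, 0, 0, 0, 0, 0], [0.06, 0, 0, 0, 0, 0], [0.06, 0, 0, 0, 0, 0], [0.06, 0, 0, 0, 0, 0], [0.06, 0, 0, 0, 0, 0], [0.06, 0, 0, 0, 0, 0], [0.06, 0, 0, 0, 0, 0], [0.06, 0, 0, 0, 0, 0], [0.06, 0, 0, 0, 0, 0], [0.06, 0, 0, 0, 0, 0], [0.06, 0, 0, 0, 0, 0], [0.06, 0, 0, 0, 0, 0], [0.06, 0, 0, 0, 0, 0], [0.06, 0, 0, 0, 0, 0], [0.06, 0, 0, 0, 0, 0], [0.06, 0, 0, 0, 0, 0]]]}}

```text
clock: 8.25
tcp_pos: [0.5128, 0.0983, 0.0227]
orientation: [-0.0, 0.776, 0.631, 0.0]
wrist_force: [0.4, -1.2, 0.2]
finger_gap: 0.0514
grip_force: 0.5
```

```bash
python3 go.py "[.535,.207,.022]"
python3 - <<'E'
from h import *
for c,o in(("top",(130,90)),("scene",(100,150))):
    im=viewer.read_camera(c)
    cv2.imwrite(f"pics/c{c}.png",cv2.resize(im[o[0]:o[0]+160,o[1]:o[1]+310,::-1],None,fx=2.5,fy=2.5))
E
```

```text
t 8.25 tcp [0.513 0.098 0.023] toolx yaw 78.3 units total [ 0.924 -0.004  0.006] j [ 0.04  0.39 -0.43  0.75  0.    1.81] gap 0.05143045595922576 F [ 0.4 -1.2  0.2]
```

View pics/cscene.png

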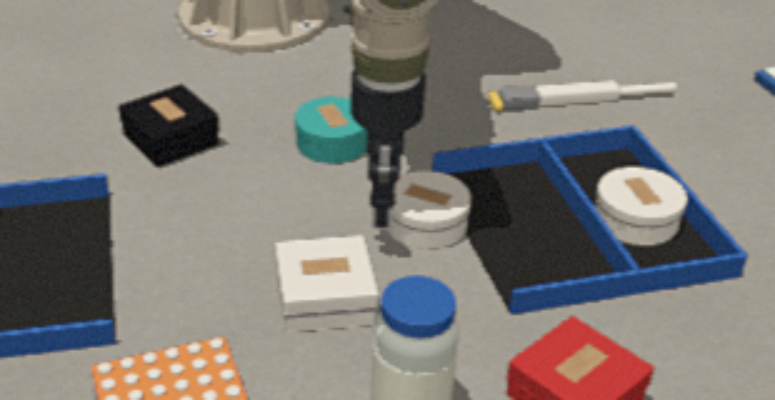

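The tub, at (430,205) in the crop, is upright and tracking into the mouth. I finish the push, back off and lift.

Request:
{"method": "drive_tool", "body": {"series": [[[0.06, 0, 0, 0, 0, 0], [0.06, 0, 0, 0, 0, 0], [0.06, 0, 0, 0, 0, 0], [0.06, 0, 0, 0, 0, 0], [0.06, 0, 0, 0, 0, 0], [0.06, 0, 0, 0, 0, 0], [0.06, 0, 0, 0, 0, 0], [0.06, 0, 0, 0, 0, 0], [0.06, 0, 0, 0, 0, 0], [0.06, 0, 0, 0, 0, 0], [0.06, 0, 0, 0, 0, 0], [0.06, 0, 0, 0, 0, 0], [0.06, 0, 0, 0, 0, 0], [0.06, 0, 0, 0, 0, 0], [0.05, 0, 0, 0, 0, 0], [0.03, 0, 0, 0, 0, 0], [0, 0, 0, 0, 0, 0], [-0.15, 0, 0, 0, 0, 0], [-0.3, 0, -0.2, 0, 0, 0], [-0.3, 0, -0.4, 0, 0, 0]]]}}

```text
clock: 10.85
tcp_pos: [0.5143, 0.1159, 0.0934]
orientation: [-0.001, 0.776, 0.631, -0.002]
wrist_force: [0.3, -0.9, 0.3]
finger_gap: 0.0512
grip_force: 0.0
```

```bash
python3 go.py "[.642,.106,.1]"
python3 - <<'E'
from h import *
im,w=top(); white(im,w)
cv2.imwrite("pics/d.png",cv2.resize(im[130:290,90:400,::-1],None,fx=2.5,fy=2.5))
E
```

```text
t 10.85 tcp [0.514 0.116 0.093] toolx yaw 78.3 units total [ 0.136  1.058 -0.06 ] j [ 0.07  0.32 -0.33  0.93 -0.    1.85] gap 0.05120765625115025 F [ 0.3 -0.9  0.3]
white [122.  198.5] [27. 28.] 90.0 area 595.5 [0.5448 0.3792] sides [0.087 0.085 0.086] yaw -90.7
white [367.1 188. ] [28.5 28.4] 84.8 area 736.0 [ 0.5693 -0.3858] sides [0.09  0.091 0.089] yaw -85.4
white [237.  169.5] [27. 28.] 90.0 area 754.5 [0.6333 0.0216] sides [0.089 0.087 0.088] yaw -90.6
```

View pics/d.png

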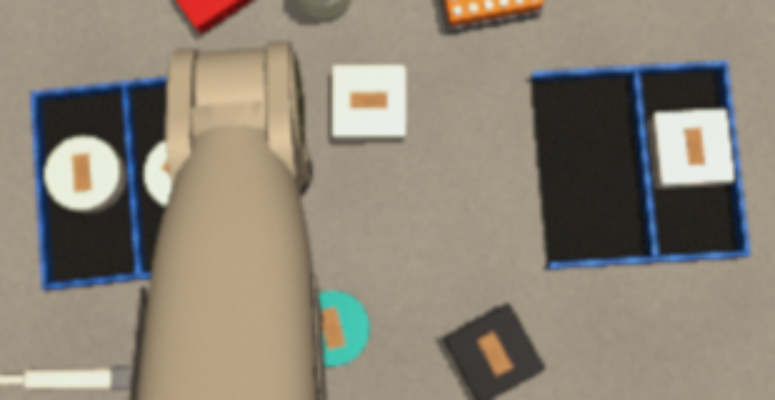

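The tub is inside: its left edge at (143,172) is clear of the back wall at 131, and its right edge is about 220 against the mouth at 238. Next is the box.

Request:
{"method": "drive_tool", "body": {"series": [[[0.136, 0, 0, 0, 0, 0], [0, 0.26, 0, 0, 0, 0], [0, 0.26, 0, 0, 0, 0], [0, 0.26, 0, 0, 0, 0], [0, 0.26, 0, 0, 0, 0], [0, 0.01, 0, 0, 0, -0.02], [0, 0, 0.18, 0, 0, 0], [0, 0, 0.18, 0, 0, 0], [0, 0, 0.18, 0, 0, 0], [0, 0, 0.05, 0, 0, 0], [0, 0, 0, 0, 0, 0]]]}}

```text
clock: 12.28
tcp_pos: [0.643, 0.1085, 0.0231]
orientation: [-0.001, 0.755, 0.655, -0.001]
wrist_force: [0.3, 0.1, 0.2]
finger_gap: 0.051
grip_force: 0.0
```

```bash
python3 go.py "[.598,-.202,.022]"
```

```text
t 12.275 tcp [0.643 0.108 0.023] toolx yaw 81.9 units total [-2.614 -0.006  0.009] j [ 0.04  0.6  -0.07  0.91  0.    1.76] gap 0.05104897238383362 F [0.3 0.1 0.2]
```

Request:
{"method": "drive_tool", "body": {"series": [[[-0.06, 0, 0, 0, 0, 0], [-0.06, 0, 0, 0, 0, 0], [-0.06, 0, 0, 0, 0, 0], [-0.06, 0, 0, 0, 0, 0], [-0.06, 0, 0, 0, 0, 0], [-0.06, 0, 0, 0, 0, 0], [-0.06, 0, 0, 0, 0, 0], [-0.06, 0, 0, 0, 0, 0], [-0.06, 0, 0, 0, 0, 0], [-0.06, 0, 0, 0, 0, 0], [-0.06, 0, 0, 0, 0, 0], [-0.06, 0, 0, 0, 0, 0], [-0.06, 0, 0, 0, 0, 0], [-0.06, 0, 0, 0, 0, 0], [-0.06, 0, 0, 0, 0, 0], [-0.06, 0, 0, 0, 0, 0], [-0.06, 0, 0, 0, 0, 0], [-0.06, 0, 0, 0, 0, 0], [-0.06, 0, 0, 0, 0, 0], [-0.06, 0, 0, 0, 0, 0]]]}}

```text
clock: 14.78
tcp_pos: [0.6232, -0.0349, 0.0239]
orientation: [-0.0, 0.756, 0.655, 0.0]
wrist_force: [1.4, 1.5, 1.6]
finger_gap: 0.0509
grip_force: 0.8
```

```bash
python3 go.py "[.598,-.202,.022]"
python3 - <<'E'
from h import *
im,w=top(); white(im,w)
im=viewer.read_camera("scene")
cv2.imwrite("pics/e.png",cv2.resize(im[110:290,80:390,::-1],None,fx=2.5,fy=2.5))
E
```

```text
t 14.775 tcp [ 0.623 -0.035  0.024] toolx yaw 81.9 units total [-1.408 -0.011  0.016] j [-0.18  0.55 -0.15  0.87  0.    1.53] gap 0.050918467865412334 F [1.4 1.5 1.6]
white [162.  198.5] [27. 28.] 90.0 area 602.5 [0.5434 0.2553] sides [0.087 0.085 0.086] yaw -90.7
white [122.  198.5] [27. 28.] 90.0 area 599.5 [0.5448 0.3792] sides [0.087 0.085 0.086] yaw -90.7
white [367.1 188. ] [28.8 28.3] 84.3 area 740.5 [ 0.5693 -0.3858] sides [0.09  0.092 0.089] yaw -84.8
```

View pics/e.png

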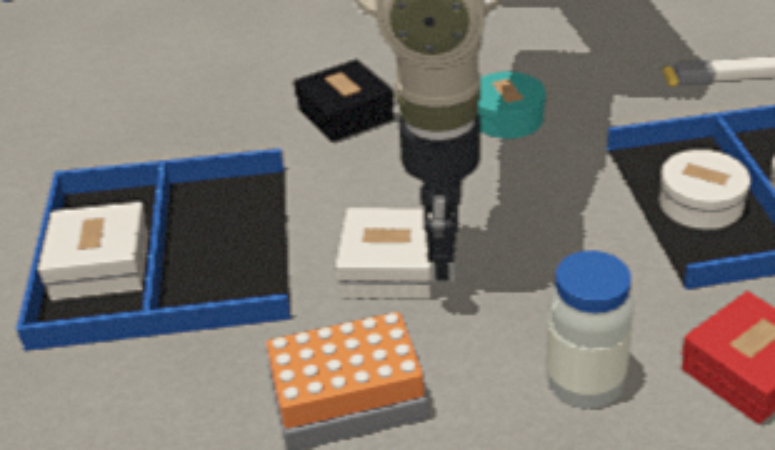

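The tub sits at (0.543, 0.255), right on the bay centre. The box, at (385,245) in the crop, would pass too close to the far wall end at (290,300). I'll back off, measure, and nudge it nearer the robot first.

Request:
{"method": "drive_tool", "body": {"series": [[[0.1, 0, 0, 0, 0, 0], [0.25, 0, -0.2, 0, 0, 0], [0.25, 0, -0.4, 0, 0, 0], [0.3, 0, -0.3, 0, 0, 0], [0.3, 0, 0, 0, 0, 0]]], "jaw": -1}}

```text
clock: 15.5
tcp_pos: [0.646, 0.1103, 0.1361]
orientation: [0.002, 0.755, 0.655, 0.003]
wrist_force: [0.0, 0.1, -0.7]
finger_gap: -0.0001
grip_force: 0.0
```

```bash
python3 - <<'E'
from h import *
im,w=top(); white(im,w)
hsv=cv2.cvtColor(im,cv2.COLOR_RGB2HSV)
m=((hsv[...,0]<16)&(hsv[...,1]>150)&(hsv[...,2]>150)).astype(np.uint8); m[:,:250]=0; m[150:]=0
k=max(cv2.findContours(m,0,1)[0],key=cv2.contourArea)
print([w(p,.06) for p in cv2.boxPoints(cv2.minAreaRect(k))])
# right bay mouth post at far wall
print([(p,w(p,.03)) for p in((302,156),(303,159),(309,237))])
E
python3 go.py "[.69,-.09,.12]"
```

```text
white [122.  198.5] [27. 28.] 90.0 area 595.0 [0.5448 0.3792] sides [0.087 0.085 0.086] yaw -90.7
white [367.1 188.1] [28.4 28.3] 84.8 area 730.0 [ 0.5691 -0.3859] sides [0.09  0.091 0.089] yaw -85.4
white [272.6 176.3] [28.6 27.8] 7.4 area 740.5 [ 0.6103 -0.09  ] sides [0.09  0.091 0.089] yaw -8.2
[array([ 0.8083, -0.0685]), array([ 0.831 , -0.1881]), array([ 0.7497, -0.1999]), array([ 0.7276, -0.0815])]
[((302, 156), array([ 0.6783, -0.1869])), ((303, 159), array([ 0.6683, -0.1897])), ((309, 237), array([ 0.4191, -0.1994]))]
t 15.55 tcp [0.645 0.115 0.134] toolx yaw 82.1 units total [-1.639  0.604  0.115] j [0.05 0.51 0.08 1.13 0.   1.76] gap 0.00010213350223524237 F [ 0.6  2.6 -0.2]
```

```bash
python3 go.py "[.68,-.10,.035]"
```

```text
t 15.55 tcp [0.645 0.115 0.134] toolx yaw 82.1 units total [-1.735  0.53   0.823] j [0.05 0.51 0.08 1.13 0.   1.76] gap 0.00010213350223524237 F [ 0.6  2.6 -0.2]
```

Request:
{"method": "drive_tool", "body": {"series": [[[-0.35, 0, 0, 0, 0, 0], [-0.35, 0, 0, 0, 0, 0], [-0.35, 0.18, 0, 0, 0, 0], [-0.35, 0.18, 0, 0, 0, 0], [-0.33, 0.17, 0, 0, 0, 0], [0, 0, 0, 0, 0, 0]]]}}

```text
clock: 16.3
tcp_pos: [0.6778, -0.1091, 0.131]
orientation: [0.0, 0.757, 0.654, -0.0]
wrist_force: [-0.4, 0.2, -0.1]
finger_gap: 0.0002
grip_force: 0.0
```

```bash
python3 go.py "[.68,-.10,.035]"
```

```text
t 16.3 tcp [ 0.678 -0.109  0.131] toolx yaw 81.7 units total [0.078 0.007 0.8  ] j [-0.28  0.58  0.18  1.17 -0.    1.44] gap 0.00021071984037121966 F [-0.4  0.2 -0.1]
```

Request:
{"method": "drive_tool", "body": {"series": [[[0.08, 0.015, 0, 0, 0, 0], [0, 0, 0.2, 0, 0, 0], [0, 0, 0.2, 0, 0, 0], [0, 0, 0.2, 0, 0, 0], [0, 0, 0.2, 0, 0, 0], [0, -0.04, 0, 0, 0, 0], [0, -0.04, 0, 0, 0, 0], [0, -0.04, 0, 0, 0, 0], [0, -0.04, 0, 0, 0, 0], [0, -0.04, 0, 0, 0, 0], [0, -0.04, 0, 0, 0, 0], [0, -0.04, 0, 0, 0, 0], [0, -0.04, 0, 0, 0, 0], [0, -0.02, 0, 0, 0, 0], [0, 0, 0, 0, 0, 0], [0, 0.1, 0, 0, 0, 0], [0, 0.1, -0.3, 0, 0, 0], [0.2, 0, -0.4, 0, 0, 0], [0.35, 0, 0, 0, 0, 0], [0.4, 0, 0, 0, 0, 0]]]}}

```text
clock: 18.8
tcp_pos: [0.6813, 0.0184, 0.1208]
orientation: [0.001, 0.756, 0.655, 0.001]
wrist_force: [-0.3, -0.6, -0.4]
finger_gap: 0.0002
grip_force: 0.0
```

```bash
python3 - <<'E'
from h import *
im,w=top(); white(im,w)
E
python3 go.py "[.6,0,.12]"
```

```text
white [162.  198.5] [27. 28.] 90.0 area 596.0 [0.5434 0.2553] sides [0.087 0.085 0.086] yaw -90.7
white [122.  198.5] [27. 28.] 90.0 area 596.0 [0.5448 0.3792] sides [0.087 0.085 0.086] yaw -90.7
white [367.1 188. ] [28.5 28.3] 84.8 area 735.0 [ 0.5693 -0.3859] sides [0.09  0.091 0.089] yaw -85.4
white [272.1 186. ] [28.7 28.2] 6.0 area 752.5 [ 0.5791 -0.0877] sides [0.09 0.09 0.09] yaw -6.9
t 18.85 tcp [0.681 0.025 0.12 ] toolx yaw 82.1 units total [-0.301 -0.64   0.   ] j [-0.08  0.57  0.14  1.14  0.    1.63] gap 0.0001281468613002983 F [0.  2.7 0. ]
```

Request:
{"method": "drive_tool", "body": {"series": [[[0, -0.28, 0, 0, 0, 0], [0, -0.28, 0, 0, 0, 0], [0, -0.28, 0, 0, 0, 0], [0, 0, 0, 0, 0, -0.044], [0, 0, 0, 0, 0, 0]]], "jaw": 0.2}}

```text
clock: 19.48
tcp_pos: [0.5804, 0.0324, 0.12]
orientation: [0.0, 0.709, 0.705, 0.0]
wrist_force: [0.4, 0.1, -0.2]
finger_gap: 0.0512
grip_force: 0.0
```

```bash
python3 go.py "[.578,.008,.023]"
```

```text
t 19.475 tcp [0.58  0.032 0.12 ] toolx yaw 89.7 units total [-0.203 -0.019  0.808] j [-0.08  0.39 -0.15  1.03  0.    1.49] gap 0.05122444590730683 F [ 0.4  0.1 -0.2]
```

Request:
{"method": "drive_tool", "body": {"series": [[[-0.2, -0.02, 0, 0, 0, 0], [0, 0, 0.2, 0, 0, 0], [0, 0, 0.2, 0, 0, 0], [0, 0, 0.2, 0, 0, 0], [0, 0, 0.2, 0, 0, 0], [0, 0, 0, 0, 0, 0], [-0.06, 0, 0, 0, 0, 0], [-0.06, 0, 0, 0, 0, 0], [-0.06, 0, 0, 0, 0, 0], [-0.06, 0, 0, 0, 0, 0], [-0.06, 0, 0, 0, 0, 0], [-0.06, 0, 0, 0, 0, 0], [-0.06, 0, 0, 0, 0, 0], [-0.06, 0, 0, 0, 0, 0], [-0.06, 0, 0, 0, 0, 0], [-0.06, 0, 0, 0, 0, 0], [-0.06, 0, 0, 0, 0, 0], [-0.06, 0, 0, 0, 0, 0], [-0.06, 0, 0, 0, 0, 0], [-0.06, 0, 0, 0, 0, 0]]]}}

```text
clock: 21.98
tcp_pos: [0.5772, -0.0929, 0.0239]
orientation: [-0.0, 0.708, 0.706, 0.0]
wrist_force: [-0.1, 0.4, 0.2]
finger_gap: 0.0512
grip_force: 0.3
```

```bash
python3 go.py "[.578,-.201,.023]"
python3 - <<'E'
from h import *
im=viewer.read_camera("scene")
cv2.imwrite("pics/f.png",cv2.resize(im[110:290,80:390,::-1],None,fx=2.5,fy=2.5))
E
```

```text
t 21.975 tcp [ 0.577 -0.093  0.024] toolx yaw 89.8 units total [-0.901  0.011  0.007] j [-0.3   0.48 -0.27  0.82  0.    1.28] gap 0.0512170822378906 F [-0.1  0.4  0.2]
```

View pics/f.png

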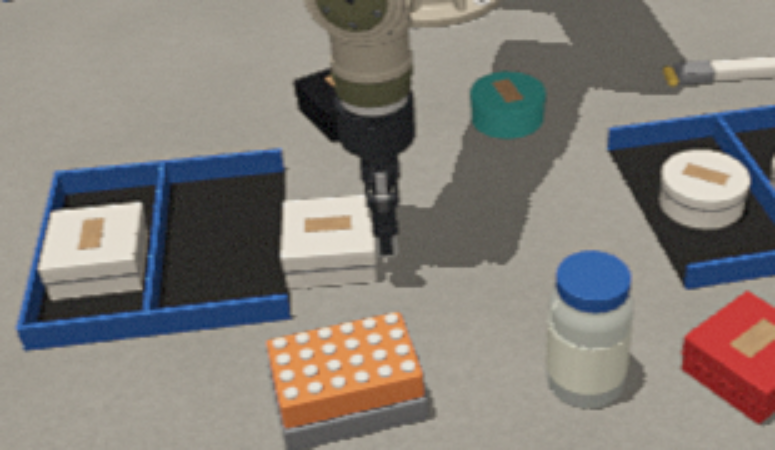

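The box, at (330,240) in the crop, enters square and clear of the wall end at (290,305). I finish the push and retreat.

Request:
{"method": "drive_tool", "body": {"series": [[[-0.06, 0, 0, 0, 0, 0], [-0.06, 0, 0, 0, 0, 0], [-0.06, 0, 0, 0, 0, 0], [-0.06, 0, 0, 0, 0, 0], [-0.06, 0, 0, 0, 0, 0], [-0.06, 0, 0, 0, 0, 0], [-0.06, 0, 0, 0, 0, 0], [-0.06, 0, 0, 0, 0, 0], [-0.06, 0, 0, 0, 0, 0], [-0.06, 0, 0, 0, 0, 0], [-0.06, 0, 0, 0, 0, 0], [-0.06, 0, 0, 0, 0, 0], [-0.06, 0, 0, 0, 0, 0], [-0.06, 0, 0, 0, 0, 0], [-0.04, 0, 0, 0, 0, 0], [-0.02, 0, 0, 0, 0, 0], [0, 0, 0, 0, 0, 0], [0.15, 0, 0, 0, 0, 0], [0.35, 0, -0.2, 0, 0, 0], [0.4, 0, -0.4, 0, 0, 0]]]}}

```text
clock: 24.52
tcp_pos: [0.5751, -0.0939, 0.0907]
orientation: [-0.002, 0.709, 0.706, -0.001]
wrist_force: [0.8, 0.7, 0.3]
finger_gap: 0.0509
grip_force: 0.0
```

Request:
{"method": "drive_tool", "body": {"series": [[[0.4, 0, -0.3, 0, 0, 0], [0.4, 0, 0, 0, 0, 0], [0, 0, 0, 0, 0, 0], [0, 0, 0, 0, 0, 0]]]}}

```text
clock: 25.02
tcp_pos: [0.577, 0.0006, 0.1279]
orientation: [-0.0, 0.708, 0.706, -0.0]
wrist_force: [0.8, -0.8, 0.3]
finger_gap: 0.0507
grip_force: 0.0
```

Run:
```python
from h import *
im,w=top(); white(im,w)
cv2.imwrite("pics/g.png",cv2.resize(im[90:300,90:400,::-1],None,fx=2.5,fy=2.5))
```

```text
white [162.  198.5] [27. 28.] 90.0 area 601.5 [0.5434 0.2553] sides [0.087 0.085 0.086] yaw -90.7
white [122.  198.5] [27. 28.] 90.0 area 597.5 [0.5448 0.3792] sides [0.087 0.085 0.086] yaw -90.7
white [367.1 188. ] [28.5 28.4] 84.8 area 739.5 [ 0.5693 -0.3858] sides [0.09  0.091 0.089] yaw -85.4
white [326. 184.] [28. 28.] 90.0 area 743.5 [ 0.5836 -0.2572] sides [0.089 0.09  0.088] yaw -90.6
```

View pics/g.png

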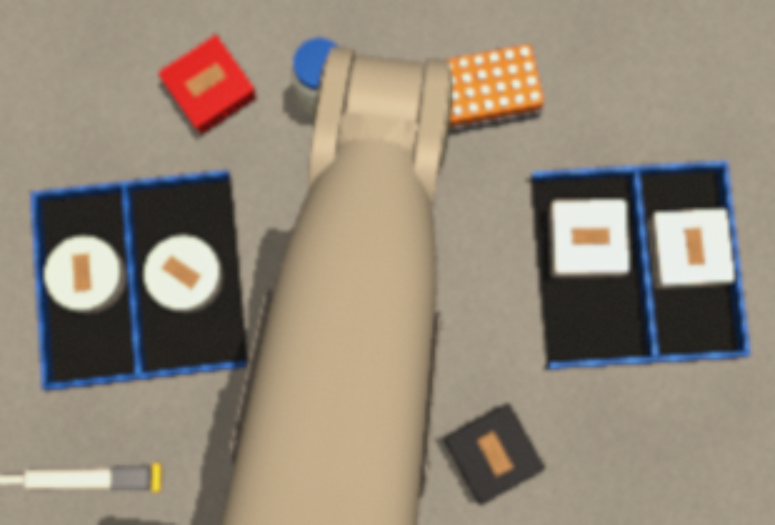

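Both containers are fully inside their bays: the tub spans columns 143–221, the box 550–629. The parked containers read the same positions as at the start, the other bystanders in view look unmoved, and the robot is clear.

```bash
python3 -c "
from workcell import order
print(order.hand_in())"
```

```text
the job is handed in; nothing more can be done
None
```

The tub is fully inside the left bay and the freezer box fully inside the right bay; both were slid in upright, and I handed the job in about 25 s into the 48 s allowed.

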